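# Turn the stamp caddy round in its case

## Task

Two tin stamp caddies sit in wooden cases on the customs counter, and one of them was put back the wrong way round, with its ink pad at the plain end of the case instead of the end with the notch and stamping ledge. Lift that caddy out by its square post, turn it half a turn and lower it fully home in the same case without dropping it, ink pad at the ledge end. Keep it upright, and leave the other caddy, which is right, where it is.

Things in the scene. Friction and masses are not known exactly. Their poses are not given: they have to be found in the camera images.
- caddy: The caddy that starts the wrong way round: tin tray 160 (x) x 100 (y) x 40 mm, 0.4 kg, balanced. Square pine post 24 x 24 mm upright at its centre, faces along x and y, top 100 mm above the underside: grip its top 45 mm from above on either pair of faces. Ink pad at the +x end; three stamps fixed at the -x end, tops 46 mm above the underside. Origin: centre of the underside; z up.
- ink_pad (a point): Centre of the top of that caddy's flat dark ink pad (50 x 84 mm, fixed in the tray): 49 mm towards +x from the caddy's origin and 24 mm above its underside; axes as the caddy's.
- case: That caddy's wooden case, fixed. Inside 168 (x) x 108 (y) mm (4 mm clear all round), walls 12 mm, rim 50 mm above the counter, inner rim bevelled outward 8 mm over its top 12. Ledge end at +x: notch 70 mm wide down to 20 mm, ledge sticking out 40 mm. Origin: middle of the inside, at counter height. Caddy home: same x direction and x, y as the case, its origin 8 mm up, on the inner floor.
- caddy2: The other caddy, of the same make, axes and origin, already the right way round in its own like case, at least 0.3 m from the first. Leave it. A cowbell, a bird whistle and a lantern stand 30 mm or more clear of both cases.

How it is judged:
By the outcome, as a careful person would: the job done as asked, in the order asked, and still so for the second after the job is handed in, with the robot touching nothing.
It also fails if it takes over 38 s, if anything falls off the work surface, if the arm or the gripper's body presses on something with over 40 N, if the wrist force passes 120 N, or if a joint passes its speed limit or range.

## Robot

A 6-joint arm with a two-finger parallel gripper is mounted at the origin on the work surface. World frame = base frame: x ahead of the robot, y to its left, z up, the work surface at z = 0. Lengths are in m, angles in degrees, forces in N, time in s.
With the tool pointing down it reaches from about 0.35 to 0.875 m from the base axis. Payload 4.2 kg.
Tool frame: the origin (TCP) lies on the centre line of the jaws, within the pads' length; the fingertips stand 19 mm ahead of it and the grasp point (between the pads) is the TCP; x points along the fingers, y is the direction in which the jaws open and shut, and the axes are right-handed (so a half turn about x gives the same grasp; the last joint's range is limited). The gripper opens to 87 mm and grips with 3 to 60 N. Pads are 19 mm wide; open, the fingers measure 117 mm over their backs; the gripper's body (75 mm by 190 mm) begins 51 mm behind the grasp point.
Start: joints at [-51.245, 22.042, 0.453, 0, -68.411, -14.817], TCP at [0.254, -0.571, 0.242] pointing down, gripper open.
Joint ranges: [-179.83, 179.83], [-69.29, 118.12], [-61.27, 80.66], [-181.25, 117.63], [-171.15, -9.14], [-177.46, 177.46]. Speed limits (degrees/s): [159.86, 159.86, 180, 180, 180, 180].

## Interface

Orientations are given as a 3x3 rotation matrix whose columns are the frame's x, y, z axes.
In Python, from station import r, viewer, job, spotter gives the robot as it stands.
- The arm moves only by the tool play_rows, never from a script. Its argument "commands" is a list of rows, each an object of numbers: "fingers": the gripper command: -1 is fully open, 1 is shut, values between are in proportion; "tx", "ty", "tz": the shift along the tool's x, y, z normalised to -1 to 1, where 1 is 750 mm; "ax", "ay", "az": the turn, a rotation vector about the tool's x, y, z normalised to -1 to 1, where 1 is pi rad. In form: [{"fingers": .., "tx": .., "ty": .., "tz": .., "ax": .., "ay": .., "az": ..}, ...]. A call has 1 to 5 rows; each row is the pose to reach, as a shift and turn from the pose commanded when the call began, along the tool's axes at that moment, turning the shorter way round; what a row does not reach only later rows make up. A row lasts 1/12 s, in which the tool goes at most 41.7 mm and 7.16 degrees, less where a joint would pass 70% of its speed; a pose out of reach is approached as far as the arm can. A call with a number of a shift or a turn outside -1 to 1 is refused whole. A call with a gripper value outside its range is refused whole. The fingers move at their own pace and stop on an object; the grip force is fixed at half the most. Time passes only in rows, so rows that repeat a pose let the fingers close. It gives the time, the measured TCP pose, the force and the opening at its end, in the units of the state.
- r.sense(): the state, without advancing time (a new reading comes with each control period).
- viewer.capture(name): name is "side" or "top" or "wrist"; returns a dict with "image" (400x640x3 uint8, red, green, blue), "fx", "fy", "cx", "cy" (pixels), "dist" ([k1, k2, p1, p2, k3] as OpenCV has them; the pictures are not rectified), "R" (3x3) and "t" (3): a world point X has camera coordinates R X + t; the wrist camera has in their place "mount" (4x4, takes a point from camera to tool coordinates, whose origin is the TCP and whose axes are the tool frame's). Camera axes: x right, y down, z forward; pixel columns grow to the right and rows downward; lengths in m; the calibration is good to about 2 mm. A picture is of the moment at which its call begins: read the wrist's pose just before it. There is no depth.
- job.finish_job(): hands the job in, once; it reports no verdict.
Trained networks look in a picture, given as the dict that the camera call returned (one of the last four; its "shot" number tells which), for a name from the list of things; names that differ only in an ending like _2 or _b are one class to them, and where a whole thing is asked for, a point or a joint stands for the part that bears it (a point fixed in the world has none). Each returns a list of dicts, best first, with "score" (0 to 1); they miss things now and then, are a little off and sometimes report something else, mostly with a low value. They report only what shows in the picture. A call takes as long as a camera call.
- spotter.find_in(name, picture): "uv" ([column, row] in pixels, amid what is visible of it).
- spotter.silhouettes(name, picture): "region" (400x640 bool, what is visible of it) and "uv" ([column, row] in pixels, amid what is visible of it).
The state is a dict: "time_s": time; "joints": joint angles; "joint_velocities": joint speeds; "effort": joint torques, N m; "tcp_pos": TCP position; "ee_rot": TCP orientation; "wrist_force": force on the tool from outside, world axes, zero at the start; "moment": the same for the moment, N m; "gripper_width": opening from 0.0 (shut) to 1.0 (fully open).
Only numpy, scipy, OpenCV 4.12 (cv2) and the standard library are available. Lean on these libraries where they do the work, as an engineer would, in place of code of your own. Each camera call takes 0.05 s, during which the arm holds its last target. There are 200 camera calls.

## Working session

There is one attempt and no reset: what is moved stays moved. The work goes in short steps, Python scripts to look and compute and a tool call to move; the robot and the scene stay as the last step left them, time stands still between calls to the robot, and variables do not carry over. Pictures are saved under pics/ and viewed, about 8 in all and at most 12, crops included, and the job is handed in when it is done.

Besides the shell and the picture viewer there is one more tool, called after "Request:" as a command line: name --argument value ..., lists and objects as JSON in quotes. play_rows: Moves the arm, as the interface text tells. Its arguments: {"type":"object","properties":{"commands":{"type":"array"}},"required":["commands"]}

```bash
ls; mkdir -p pics; cat > h.py <<'E'
import numpy as np, cv2
from station import r, viewer, job, spotter
def KD(p): return np.array([[p["fx"],0,p["cx"]],[0,p["fy"],p["cy"]],[0,0,1.]]), np.array(p["dist"],float)
def RT(p,s=None):
    if "R" in p: return np.array(p["R"]),np.array(p["t"])
    T=np.eye(4);T[:3,:3]=s["ee_rot"];T[:3,3]=s["tcp_pos"]
    M=np.linalg.inv(T@np.array(p["mount"])); return M[:3,:3],M[:3,3]
def back(p,uv,z,s=None):
    K,D=KD(p);R,t=RT(p,s)
    n=cv2.undistortPoints(np.array(uv,float).reshape(-1,1,2),K,D).reshape(-1,2)
    d=np.c_[n,np.ones(len(n))]@R; c=-R.T@t
    return c+d*((z-c[2])/d[:,2])[:,None]
def proj(p,X,s=None):
    K,D=KD(p);R,t=RT(p,s)
    return cv2.projectPoints(np.array(X,float).reshape(-1,1,3),cv2.Rodrigues(R)[0],t,K,D)[0].reshape(-1,2)
def save(n,im): cv2.imwrite(f"pics/{n}.png",np.ascontiguousarray(im[:,:,::-1]))
E
python3 - <<'E'
from h import *
s=r.sense();print(s["time_s"],np.round(s["ee_rot"],3).tolist(),s["wrist_force"],s["gripper_width"])
ims=[]
for c in ("top","side"):
    p=viewer.capture(c);save(c+"1",p["image"])
    print(c,-np.array(p["R"]).T@p["t"])
    for n in ("caddy","ink_pad","case"):
        for d in spotter.silhouettes(n,p)[:4]:
            z={"caddy":.05,"ink_pad":.032,"case":.05}[n]
            print(n,round(d["score"],2),np.round(d["uv"]),d["region"].sum(),np.round(back(p,d["uv"],z),3))
E
```

```text
pics
0.0 [[-0.001, -0.406, 0.914], [0.002, 0.914, 0.406], [-1.0, 0.002, -0.0]] [-0.39312621 -0.68516267  0.27148204] 1.0013044550193917
top [ 0.45044488 -0.03574569  0.69191369]
caddy 0.95 [397. 205.] 5209 [[ 0.545 -0.161  0.05 ]]
caddy 0.92 [210. 182.] 4967 [[0.586 0.174 0.05 ]]
ink_pad 0.84 [401. 203.] 5090 [[ 0.551 -0.172  0.032]]
case 0.66 [427. 217.] 3312 [[ 0.523 -0.213  0.05 ]]
side [ 0.29217039 -0.3450737   0.55889914]
caddy 0.74 [268. 122.] 3241 [[0.591 0.173 0.05 ]]
ink_pad 0.95 [375. 254.] 6615 [[ 0.554 -0.167  0.032]]
case 0.72 [387. 290.] 5573 [[ 0.516 -0.226  0.05 ]]
```

View pics/top1.png

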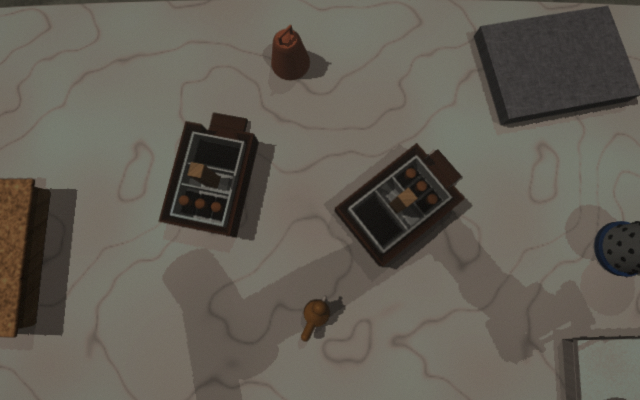

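View pics/side1.png

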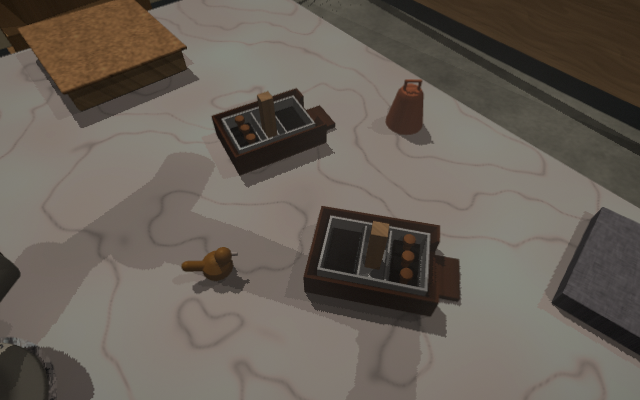

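The right-hand caddy, post at about (407,198) in top and (380,229) in side, is the wrong one: its stamps are at the ledge (443,168). The left one's pad is at its ledge, so it is correct. I'll estimate the pose and overlay the model.

```bash
cat >> h.py <<'E'
def rect(x,y,a,lx,ly,z):
    c,s=np.cos(a),np.sin(a); P=np.array([[1,1],[-1,1],[-1,-1],[1,-1]])*[lx/2,ly/2]
    return np.c_[P@np.array([[c,s],[-s,c]])+[x,y],np.full(4,z)]
def overlay(p,items,f,s=None,box=None):
    im=cv2.resize(p["image"],None,fx=f,fy=f,interpolation=cv2.INTER_CUBIC)
    for X,col in items: cv2.polylines(im,[np.int32(np.round((proj(p,X,s)+.5)*f*16))],True,col,1,cv2.LINE_AA,4)
    if box: im=im[box[1]*f:box[3]*f,box[0]*f:box[2]*f]
    return cv2.convertScaleAbs(im,alpha=1.8)
E
python3 - <<'E'
from h import *
T=viewer.capture("top");S=viewer.capture("side")
pt=back(T,[407,198],.108)[0];ps=back(S,[380,229],.108)[0];print(pt,ps)
c=back(T,[[336,210],[417,146],[463,197],[390,265]],.05);print(np.round(c,3),c.mean(0),[np.linalg.norm(c[i]-c[i-1]) for i in range(4)])
d=(c[1]-c[0])+(c[2]-c[3]);a=np.arctan2(d[1],d[0]);print(np.degrees(a))
x,y=((pt+ps)/2)[:2]
it=[(rect(*c.mean(0)[:2],a,.192,.132,.05),(0,255,0)),(rect(x,y,a,.16,.1,.048),(255,0,0)),(rect(x,y,a,.024,.024,.108),(255,255,0))]
A=overlay(T,it,4,None,(320,130,480,280));B=overlay(S,it,4,None,(295,195,475,325))
save("ov1",A)
save("ov2",B)
E
```

```text
[ 0.54749319 -0.16615182  0.108     ] [ 0.54928911 -0.16926163  0.108     ]
[[ 0.535 -0.053  0.05 ]
 [ 0.653 -0.201  0.05 ]
 [ 0.559 -0.28   0.05 ]
 [ 0.439 -0.146  0.05 ]] [ 0.54681861 -0.16972693  0.05      ] [np.float64(0.13382588680319005), np.float64(0.1895271946195692), np.float64(0.12291077634052774), np.float64(0.17948429011703854)]
-49.74773558402839
```

View pics/ov1.png

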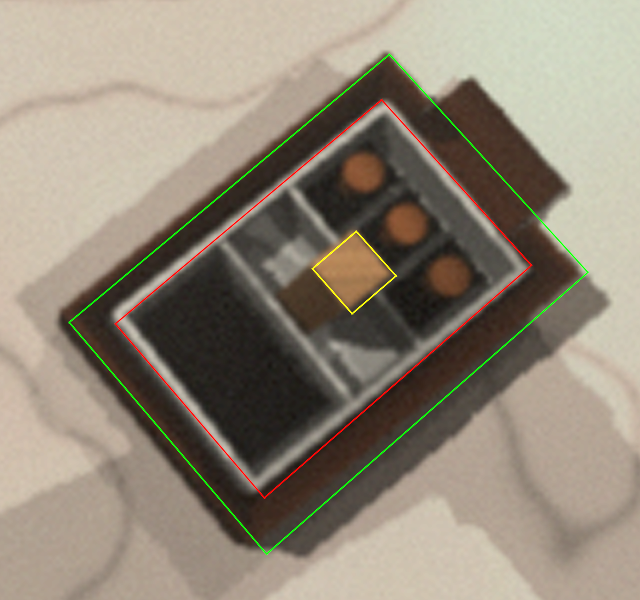

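The overlay fits to about 2-3 mm: post at (355,272) in the crop, case outline on target. I'll start moving and refine with the wrist camera.

```bash
cat >> h.py <<'E'
from scipy.spatial.transform import Rotation as Ro
def plan(pos,yaw,base=None):
    s=base or r.sense();R=np.array(s["ee_rot"]);a=np.radians(yaw)
    y=np.array([np.cos(a),np.sin(a),0]);x=np.array([0,0,-1.]);G=np.c_[x,y,np.cross(x,y)]
    d=R.T@(np.array(pos)-s["tcp_pos"]);v=Ro.from_matrix(R.T@G).as_rotvec()
    print("dist",np.round(np.linalg.norm(d),3),"deg",np.round(np.degrees(np.linalg.norm(v)),1),"t",np.round(d/.75,4),"a",np.round(v/np.pi,4))
def stat():
    s=r.sense();print(s["time_s"],np.round(s["tcp_pos"],4),"yaw",np.degrees(np.arctan2(s["ee_rot"][1][1],s["ee_rot"][0][1])).round(2),np.round(s["joints"],1),np.round(s["wrist_force"],1),round(s["gripper_width"],3));return s
E
python3 - <<'E'
from h import *
p=viewer.capture("wrist");print(np.round(p["mount"],3).tolist(),p["fx"])
plan([.547,-.169,.242],130.3)
E
```

```text
[[-0.001, -0.257, 0.966, -0.143], [1.0, -0.001, 0.001, -0.001], [0.0, 0.966, 0.257, -0.07], [0.0, 0.0, 0.0, 1.0]] 297.4079848179894
dist 0.498 deg 16.4 t [-0.0006  0.3314  0.5751] a [-0.0909  0.     -0.    ]
```

```bash
python3 - <<'E'
from h import *
plan([.32,-.38,.27],130.3)
E
```

```text
dist 0.204 deg 16.4 t [-0.038   0.1971  0.1843] a [-0.0909  0.     -0.    ]
```

Request:
play_rows --commands '[{"fingers": -1,"tx": -0.038,"ty": 0.197,"tz": 0.184,"ax": -0.091,"ay": 0,"az": 0},{"fingers": -1,"tx": -0.038,"ty": 0.197,"tz": 0.184,"ax": -0.091,"ay": 0,"az": 0},{"fingers": -1,"tx": -0.038,"ty": 0.197,"tz": 0.184,"ax": -0.091,"ay": 0,"az": 0},{"fingers": -1,"tx": -0.038,"ty": 0.197,"tz": 0.184,"ax": -0.091,"ay": 0,"az": 0},{"fingers": -1,"tx": -0.038,"ty": 0.197,"tz": 0.184,"ax": -0.091,"ay": 0,"az": 0}]'

```text
time_s: 0.97
tcp_pos: [0.32, -0.3782, 0.2705]
ee_rot: [[0.0, -0.647, 0.763], [-0.0, 0.763, 0.647], [-1.0, -0.0, 0.0]]
wrist_force: [1.3, 0.4, -0.0]
gripper_width: 0.998
```

```bash
python3 - <<'E'
from h import *
stat();plan([.547,-.169,.24],130.3)
E
```

```text
0.9667 [ 0.32   -0.3782  0.2705] yaw 130.31 [-31.    8.1 -14.5  -0.  -67.4 -18.7] [ 1.3  0.4 -0. ] 0.998
dist 0.31 deg 0.0 t [0.0407 0.0169 0.4113] a [0.0001 0.0001 0.0001]
```

Request:
play_rows --commands '[{"fingers": -1,"tx": 0.041,"ty": 0.017,"tz": 0.411,"ax": 0,"ay": 0,"az": 0},{"fingers": -1,"tx": 0.041,"ty": 0.017,"tz": 0.411,"ax": 0,"ay": 0,"az": 0},{"fingers": -1,"tx": 0.041,"ty": 0.017,"tz": 0.411,"ax": 0,"ay": 0,"az": 0},{"fingers": -1,"tx": 0.041,"ty": 0.017,"tz": 0.411,"ax": 0,"ay": 0,"az": 0},{"fingers": -1,"tx": 0.041,"ty": 0.017,"tz": 0.411,"ax": 0,"ay": 0,"az": 0}]'

```text
time_s: 1.38
tcp_pos: [0.4733, -0.2379, 0.2498]
ee_rot: [[0.001, -0.647, 0.762], [-0.0, 0.762, 0.647], [-1.0, -0.001, 0.001]]
wrist_force: [0.7, -0.8, 0.5]
gripper_width: 1.001
```

```bash
python3 - <<'E'
from h import *
stat();plan([.547,-.169,.24],130.3)
E
```

```text
1.3833 [ 0.4733 -0.2379  0.2498] yaw 130.34 [ -9.1  12.4 -12.2   0.  -65.4 -40.5] [ 0.7 -0.8  0.5] 1.001
dist 0.101 deg 0.1 t [0.0132 0.0065 0.1343] a [0.0002 0.0002 0.0003]
```

Request:
play_rows --commands '[{"fingers": -1,"tx": 0.013,"ty": 0.006,"tz": 0.134,"ax": 0,"ay": 0,"az": 0},{"fingers": -1,"tx": 0.013,"ty": 0.006,"tz": 0.134,"ax": 0,"ay": 0,"az": 0},{"fingers": -1,"tx": 0.013,"ty": 0.006,"tz": 0.134,"ax": 0,"ay": 0,"az": 0},{"fingers": -1,"tx": 0.013,"ty": 0.006,"tz": 0.134,"ax": 0,"ay": 0,"az": 0},{"fingers": -1,"tx": 0.013,"ty": 0.006,"tz": 0.134,"ax": 0,"ay": 0,"az": 0}]'

```text
time_s: 1.8
tcp_pos: [0.546, -0.1706, 0.2391]
ee_rot: [[-0.001, -0.648, 0.761], [0.0, 0.761, 0.648], [-1.0, 0.001, -0.001]]
wrist_force: [-0.2, -0.6, -0.2]
gripper_width: 1.0
```

```bash
python3 - <<'E'
from h import *
s=stat();p=viewer.capture("wrist")
x,y,a=.547,-.169,np.radians(-49.7)
it=[(rect(x,y,a,.192,.132,.05),(0,255,0)),(rect(x,y,a,.16,.1,.048),(255,0,0)),(rect(x,y,a,.024,.024,.108),(255,255,0))]
im=overlay(p,it,2,s); print(im.shape)
c=np.int32(proj(p,[[x,y,.06]],s)[0]);print(c)
x0=max(0,2*c[0]-400);y0=max(0,2*c[1]-300);print(x0,y0)
save("w1",im[y0:y0+600,x0:x0+800])
E
```

```text
1.8 [ 0.546  -0.1706  0.2391] yaw 130.41 [ -1.1  17.   -7.3  -0.  -65.7 -48.5] [-0.2 -0.6 -0.2] 1.0
(800, 1280, 3)
[321 190]
242 80
```

View pics/w1.png

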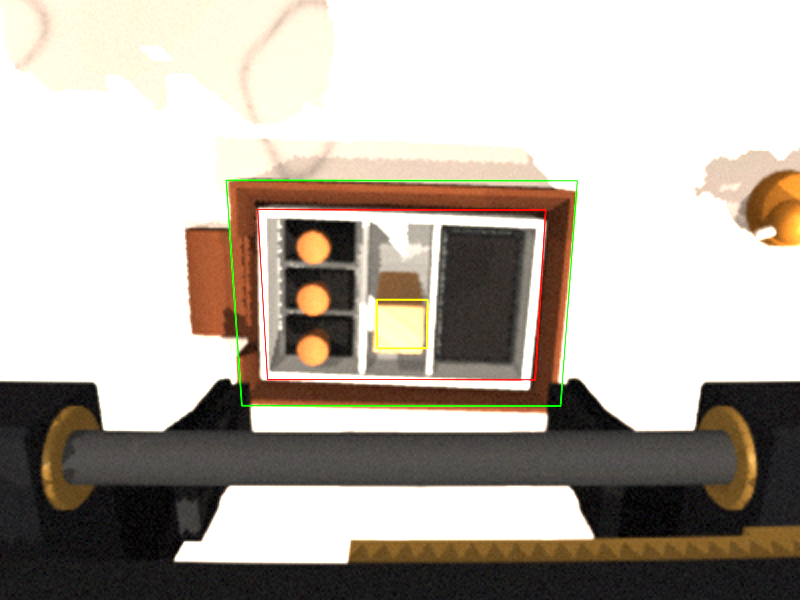

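The caddy and case are turned about 2° from my estimate, and the post top is centred at crop (400,328), about 2 mm off. I'll fit the corners I read.

```bash
cat > fit.py <<'E'
from h import *
from scipy.optimize import least_squares
def fit(p,s,uv,lx,ly,z,x0):
    # uv order = rect() order
    uv=np.array(uv,float);f=lambda q:(proj(p,rect(q[0],q[1],q[2],lx,ly,z),s)-uv)[np.isfinite(uv).all(1)].ravel()
    o=least_squares(f,x0);print(np.round(o.x[:2],4),np.degrees(o.x[2]).round(2),"res",np.round(o.fun,1));return o.x
E
python3 - <<'E'
from fit import *
s=stat();p=viewer.capture("wrist")
q=lambda l:(np.array(l,float)+[242,80])/2-.5
a=np.radians(-50);x0=[.547,-.169,a]
print(proj(p,rect(.547,-.169,a,.16,.1,.048),s)*2-[242,80])
TL,TR,BR,BL=[258,208],[546,219],[535,388],[263,379]
# +x(rect a) = ledge end = left in image; order decided by projection printed
import itertools
def best(c,lx,ly,z):
    P=proj(p,rect(*x0,lx,ly,z),s);c=q(c)
    return [c[np.argmin(np.linalg.norm(c-k,axis=1))] for k in P]
fit(p,s,best([TL,TR,BR,BL],.16,.1,.048),.16,.1,.048,x0)
fit(p,s,best([[230,183],[575,192],[560,411],[243,405]],.192,.132,.05),.192,.132,.05,x0)
fit(p,s,best([[374,303],[427,305],[424,354],[374,351]],.024,.024,.108),.024,.024,.108,x0)
E
```

```text
1.85 [ 0.5454 -0.1713  0.2395] yaw 130.33 [ -1.2  17.   -7.4   0.  -65.7 -48.5] [-0.1 -0.9 -0.2] 1.001
[[266.29728919 378.75491086]
 [533.4739398  379.99710559]
 [544.71464751 210.69268017]
 [257.25278964 209.10968942]]
[ 0.5486 -0.1683] -51.47 res [ 0.7  0.  -1.9 -0.6  0.3 -0.3  0.8  0.7]
[ 0.5485 -0.1672] -50.66 res [-1.   1.3 -0.7  0.7  2.  -1.4 -0.5 -0. ]
[ 0.5489 -0.1689] -51.96 res [-0.   0.2 -0.2 -0.3 -0.5  0.   0.7  0. ]
```

```bash
python3 - <<'E'
from h import *
stat();plan([.5488,-.1687,.088],128.5)
E
```

```text
1.9 [ 0.5451 -0.1718  0.2398] yaw 130.28 [ -1.3  16.9  -7.4   0.  -65.7 -48.5] [ 0.8 -0.1  0.1] 1.001
dist 0.152 deg 1.8 t [ 0.2024 -0.      0.0065] a [ 0.0099 -0.0001 -0.    ]
```

Request:
play_rows --commands '[{"fingers": -1,"tx": 0.04,"ty": 0,"tz": 0.0065,"ax": 0.01,"ay": 0,"az": 0},{"fingers": -1,"tx": 0.09,"ty": 0,"tz": 0.0065,"ax": 0.01,"ay": 0,"az": 0},{"fingers": -1,"tx": 0.14,"ty": 0,"tz": 0.0065,"ax": 0.01,"ay": 0,"az": 0},{"fingers": -1,"tx": 0.18,"ty": 0,"tz": 0.0065,"ax": 0.01,"ay": 0,"az": 0},{"fingers": -1,"tx": 0.202,"ty": 0,"tz": 0.0065,"ax": 0.01,"ay": 0,"az": 0}]'

```text
time_s: 2.32
tcp_pos: [0.5463, -0.1692, 0.085]
ee_rot: [[-0.005, -0.62, 0.784], [0.001, 0.784, 0.62], [-1.0, 0.004, -0.004]]
wrist_force: [0.6, 0.8, -0.2]
gripper_width: 1.003
```

Request:
play_rows --commands '[{"fingers": 0.2,"tx": 0,"ty": 0,"tz": 0,"ax": 0,"ay": 0,"az": 0},{"fingers": 0.35,"tx": 0,"ty": 0,"tz": 0,"ax": 0,"ay": 0,"az": 0},{"fingers": 1,"tx": 0,"ty": 0,"tz": 0,"ax": 0,"ay": 0,"az": 0},{"fingers": 1,"tx": 0,"ty": 0,"tz": 0,"ax": 0,"ay": 0,"az": 0},{"fingers": 1,"tx": 0,"ty": 0,"tz": 0,"ax": 0,"ay": 0,"az": 0}]'

```text
time_s: 2.73
tcp_pos: [0.5505, -0.1683, 0.0901]
ee_rot: [[0.004, -0.623, 0.783], [-0.0, 0.783, 0.623], [-1.0, -0.002, 0.003]]
wrist_force: [0.5, -0.1, 0.3]
gripper_width: 0.71
```

```bash
python3 - <<'E'
from h import *
stat()
E
```

```text
2.7333 [ 0.5505 -0.1683  0.0901] yaw 128.5 [ -0.9  25.9 -17.8   0.  -46.1 -50.6] [ 0.5 -0.1  0.3] 0.71
```

Request:
play_rows --commands '[{"fingers": 1,"tx": 0,"ty": 0,"tz": 0,"ax": 0,"ay": 0,"az": 0},{"fingers": 1,"tx": 0,"ty": 0,"tz": 0,"ax": 0,"ay": 0,"az": 0},{"fingers": 1,"tx": 0,"ty": 0,"tz": 0,"ax": 0,"ay": 0,"az": 0},{"fingers": 1,"tx": 0,"ty": 0,"tz": 0,"ax": 0,"ay": 0,"az": 0},{"fingers": 1,"tx": 0,"ty": 0,"tz": 0,"ax": 0,"ay": 0,"az": 0}]'

```text
time_s: 3.15
tcp_pos: [0.5496, -0.168, 0.0882]
ee_rot: [[0.0, -0.623, 0.782], [-0.0, 0.782, 0.623], [-1.0, -0.0, 0.0]]
wrist_force: [-0.4, -0.3, -0.7]
gripper_width: 0.325
```

Request:
play_rows --commands '[{"fingers": 1,"tx": 0,"ty": 0,"tz": 0,"ax": 0,"ay": 0,"az": 0},{"fingers": 1,"tx": 0,"ty": 0,"tz": 0,"ax": 0,"ay": 0,"az": 0},{"fingers": 1,"tx": 0,"ty": 0,"tz": 0,"ax": 0,"ay": 0,"az": 0},{"fingers": 1,"tx": 0,"ty": 0,"tz": 0,"ax": 0,"ay": 0,"az": 0},{"fingers": 1,"tx": 0,"ty": 0,"tz": 0,"ax": 0,"ay": 0,"az": 0}]'

```text
time_s: 3.57
tcp_pos: [0.5496, -0.1679, 0.0881]
ee_rot: [[-0.0, -0.623, 0.782], [0.0, 0.782, 0.623], [-1.0, 0.0, -0.0]]
wrist_force: [-0.8, 1.4, 1.0]
gripper_width: 0.275
```

```bash
python3 - <<'E'
from h import *
s=stat();plan(np.array(s["tcp_pos"])+[0,0,.1],128.5)
E
```

```text
3.5667 [ 0.5496 -0.1679  0.0881] yaw 128.52 [ -0.8  26.1 -17.8  -0.  -46.1 -50.6] [-0.8  1.4  1. ] 0.275
dist 0.1 deg 0.0 t [-0.1333  0.     -0.    ] a [ 0.0001 -0.     -0.    ]
```

Request:
play_rows --commands '[{"fingers": 1,"tx": -0.006,"ty": 0,"tz": 0,"ax": 0,"ay": 0,"az": 0},{"fingers": 1,"tx": -0.016,"ty": 0,"tz": 0,"ax": 0,"ay": 0,"az": 0},{"fingers": 1,"tx": -0.028,"ty": 0,"tz": 0,"ax": 0,"ay": 0,"az": 0},{"fingers": 1,"tx": -0.042,"ty": 0,"tz": 0,"ax": 0,"ay": 0,"az": 0},{"fingers": 1,"tx": -0.058,"ty": 0,"tz": 0,"ax": 0,"ay": 0,"az": 0}]'

```text
time_s: 3.98
tcp_pos: [0.5494, -0.168, 0.1325]
ee_rot: [[-0.0, -0.623, 0.782], [0.0, 0.782, 0.623], [-1.0, 0.0, -0.0]]
wrist_force: [-0.0, -0.2, -3.4]
gripper_width: 0.275
```

Request:
play_rows --commands '[{"fingers": 1,"tx": -0.018,"ty": 0,"tz": 0,"ax": 0,"ay": 0,"az": 0},{"fingers": 1,"tx": -0.036,"ty": 0,"tz": 0,"ax": 0,"ay": 0,"az": 0},{"fingers": 1,"tx": -0.052,"ty": 0,"tz": 0,"ax": 0,"ay": 0,"az": 0},{"fingers": 1,"tx": -0.062,"ty": 0,"tz": 0,"ax": 0,"ay": 0,"az": 0},{"fingers": 1,"tx": -0.067,"ty": 0,"tz": 0,"ax": 0,"ay": 0,"az": 0}]'

```text
time_s: 4.4
tcp_pos: [0.5502, -0.1681, 0.184]
ee_rot: [[0.003, -0.623, 0.782], [-0.0, 0.782, 0.623], [-1.0, -0.002, 0.002]]
wrist_force: [0.2, -0.9, -3.3]
gripper_width: 0.275
```

```bash
python3 - <<'E'
from h import *
s=stat();p=viewer.capture("side");save("side2",p["image"]);plan([.55,-.168,.182],128.5+35)
E
```

```text
4.4 [ 0.5502 -0.1681  0.184 ] yaw 128.52 [ -0.9  19.9 -11.6   0.  -58.3 -50.6] [ 0.2 -0.9 -3.3] 0.275
dist 0.002 deg 35.0 t [ 0.0025  0.0003 -0.0001] a [-0.1943  0.0005  0.0009]
```

View pics/side2.png

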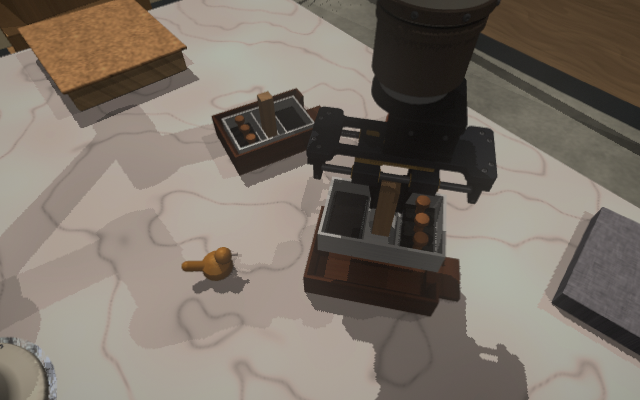

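The caddy is held level and clear of the case at about (380,225). Turning it by +35° per call.

Request:
play_rows --commands '[{"fingers": 1,"tx": 0,"ty": 0,"tz": 0,"ax": -0.02,"ay": 0,"az": 0},{"fingers": 1,"tx": 0,"ty": 0,"tz": 0,"ax": -0.055,"ay": 0,"az": 0},{"fingers": 1,"tx": 0,"ty": 0,"tz": 0,"ax": -0.09,"ay": 0,"az": 0},{"fingers": 1,"tx": 0,"ty": 0,"tz": 0,"ax": -0.125,"ay": 0,"az": 0},{"fingers": 1,"tx": 0,"ty": 0,"tz": 0,"ax": -0.16,"ay": 0,"az": 0}]'

```text
time_s: 4.87
tcp_pos: [0.549, -0.1679, 0.1811]
ee_rot: [[-0.002, -0.925, 0.381], [0.0, 0.381, 0.925], [-1.0, 0.002, -0.0]]
wrist_force: [0.2, -0.7, -2.7]
gripper_width: 0.275
```

Request:
play_rows --commands '[{"fingers": 1,"tx": 0,"ty": 0,"tz": 0,"ax": -0.036,"ay": 0,"az": 0},{"fingers": 1,"tx": 0,"ty": 0,"tz": 0,"ax": -0.072,"ay": 0,"az": 0},{"fingers": 1,"tx": 0,"ty": 0,"tz": 0,"ax": -0.108,"ay": 0,"az": 0},{"fingers": 1,"tx": 0,"ty": 0,"tz": 0,"ax": -0.144,"ay": 0,"az": 0},{"fingers": 1,"tx": 0,"ty": 0,"tz": 0,"ax": -0.18,"ay": 0,"az": 0}]'

```text
time_s: 5.28
tcp_pos: [0.549, -0.1679, 0.1811]
ee_rot: [[-0.002, -0.985, -0.174], [0.0, -0.174, 0.985], [-1.0, 0.002, 0.001]]
wrist_force: [-0.4, -0.0, -3.6]
gripper_width: 0.275
```

Request:
play_rows --commands '[{"fingers": 1,"tx": 0,"ty": 0,"tz": 0,"ax": -0.036,"ay": 0,"az": 0},{"fingers": 1,"tx": 0,"ty": 0,"tz": 0,"ax": -0.072,"ay": 0,"az": 0},{"fingers": 1,"tx": 0,"ty": 0,"tz": 0,"ax": -0.108,"ay": 0,"az": 0},{"fingers": 1,"tx": 0,"ty": 0,"tz": 0,"ax": -0.144,"ay": 0,"az": 0},{"fingers": 1,"tx": 0,"ty": 0,"tz": 0,"ax": -0.18,"ay": 0,"az": 0}]'

```text
time_s: 5.7
tcp_pos: [0.549, -0.1679, 0.1811]
ee_rot: [[-0.002, -0.738, -0.675], [0.0, -0.675, 0.738], [-1.0, 0.001, 0.001]]
wrist_force: [1.0, -0.4, -3.6]
gripper_width: 0.272
```

Request:
play_rows --commands '[{"fingers": 1,"tx": 0,"ty": 0,"tz": 0,"ax": -0.036,"ay": 0,"az": 0},{"fingers": 1,"tx": 0,"ty": 0,"tz": 0,"ax": -0.072,"ay": 0,"az": 0},{"fingers": 1,"tx": 0,"ty": 0,"tz": 0,"ax": -0.108,"ay": 0,"az": 0},{"fingers": 1,"tx": 0,"ty": 0,"tz": 0,"ax": -0.144,"ay": 0,"az": 0},{"fingers": 1,"tx": 0,"ty": 0,"tz": 0,"ax": -0.18,"ay": 0,"az": 0}]'

```text
time_s: 6.12
tcp_pos: [0.549, -0.1679, 0.181]
ee_rot: [[-0.002, -0.262, -0.965], [0.0, -0.965, 0.262], [-1.0, 0.0, 0.002]]
wrist_force: [0.1, 0.6, -4.3]
gripper_width: 0.274
```

Request:
play_rows --commands '[{"fingers": 1,"tx": 0,"ty": 0,"tz": 0,"ax": -0.036,"ay": 0,"az": 0},{"fingers": 1,"tx": 0,"ty": 0,"tz": 0,"ax": -0.072,"ay": 0,"az": 0},{"fingers": 1,"tx": 0,"ty": 0,"tz": 0,"ax": -0.108,"ay": 0,"az": 0},{"fingers": 1,"tx": 0,"ty": 0,"tz": 0,"ax": -0.144,"ay": 0,"az": 0},{"fingers": 1,"tx": 0,"ty": 0,"tz": 0,"ax": -0.18,"ay": 0,"az": 0}]'

```text
time_s: 6.53
tcp_pos: [0.549, -0.1679, 0.181]
ee_rot: [[-0.002, 0.296, -0.955], [0.0, -0.955, -0.296], [-1.0, -0.001, 0.002]]
wrist_force: [-0.2, 0.2, -3.9]
gripper_width: 0.274
```

Request:
play_rows --commands '[{"fingers": 1,"tx": 0,"ty": 0,"tz": 0,"ax": -0.036,"ay": 0,"az": 0},{"fingers": 1,"tx": 0,"ty": 0,"tz": 0,"ax": -0.068,"ay": 0,"az": 0},{"fingers": 1,"tx": 0,"ty": 0,"tz": 0,"ax": -0.09,"ay": 0,"az": 0},{"fingers": 1,"tx": 0,"ty": 0,"tz": 0,"ax": -0.105,"ay": 0,"az": 0},{"fingers": 1,"tx": 0,"ty": 0,"tz": 0,"ax": -0.112,"ay": 0,"az": 0}]'

```text
time_s: 6.95
tcp_pos: [0.5491, -0.1679, 0.1811]
ee_rot: [[-0.002, 0.604, -0.797], [0.0, -0.797, -0.604], [-1.0, -0.001, 0.001]]
wrist_force: [0.1, -0.6, -2.9]
gripper_width: 0.275
```

Request:
play_rows --commands '[{"fingers": 1,"tx": 0,"ty": 0,"tz": 0,"ax": 0,"ay": 0,"az": 0},{"fingers": 1,"tx": 0,"ty": 0,"tz": 0,"ax": 0,"ay": 0,"az": 0},{"fingers": 1,"tx": 0,"ty": 0,"tz": 0,"ax": 0,"ay": 0,"az": 0}]'

```text
time_s: 7.2
tcp_pos: [0.5495, -0.168, 0.1817]
ee_rot: [[-0.0, 0.602, -0.798], [0.0, -0.798, -0.602], [-1.0, -0.0, 0.0]]
wrist_force: [0.4, -0.8, -3.6]
gripper_width: 0.275
```

```bash
python3 - <<'E'
from h import *
s=stat();p=viewer.capture("wrist");t=viewer.capture("top")
x,y,a=.5485,-.1672,np.radians(-50.7)
cx,cy=s["tcp_pos"][:2];zc=s["tcp_pos"][2]-.0801
it=[(rect(x,y,a,.192,.132,.05),(0,255,0)),(rect(cx,cy,a,.16,.1,zc+.04),(255,0,0)),(rect(x,y,a,.168,.108,.038),(0,255,255))]
im=overlay(p,it,2,s)
c=np.int32(proj(p,[[x,y,.06]],s)[0]);x0=max(0,2*c[0]-400);y0=max(0,2*c[1]-300);print(x0,y0)
save("w2",im[y0:y0+600,x0:x0+800])
save("t2",overlay(t,it,4,None,(310,120,490,270)))
E
```

```text
7.2 [ 0.5495 -0.168   0.1817] yaw -52.96 [ -0.9  20.  -11.8  -0.  -58.2 127.9] [ 0.4 -0.8 -3.6] 0.275
236 102
```

View pics/w2.png

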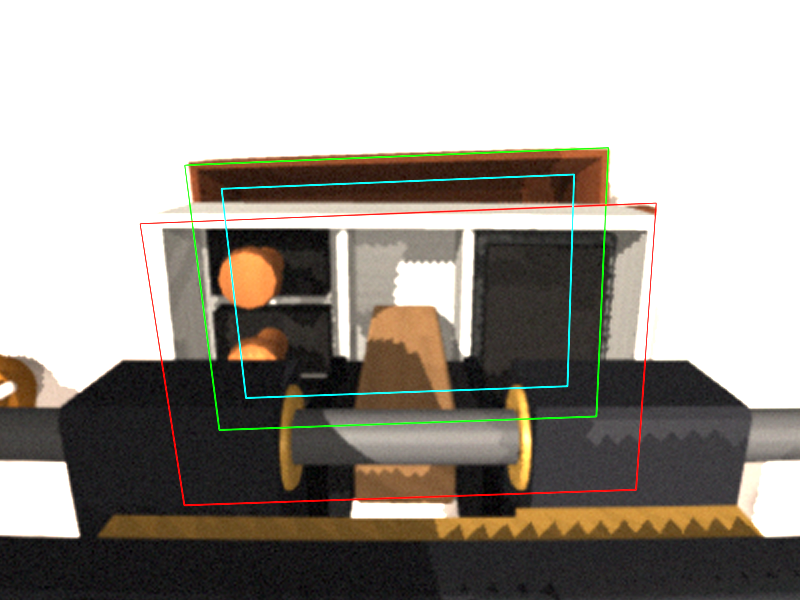

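After the turn the pad is at the ledge side. The case outline matches from this opposite viewpoint, with its top edge at (190,163)–(608,149), and the caddy is square to the tool. I'll align the yaw and position, then descend to just above the rim.

```bash
python3 - <<'E'
from h import *
s=stat();plan([.5478,-.168,.145],-50.9)
E
```

```text
7.3 [ 0.5495 -0.168   0.1818] yaw -52.95 [ -0.9  20.  -11.7  -0.  -58.2 127.9] [ 0.2  0.8 -3.8] 0.275
dist 0.037 deg 2.0 t [ 0.0491 -0.0014  0.0018] a [-0.0114  0.      0.    ]
```

Request:
play_rows --commands '[{"fingers": 1,"tx": 0.008,"ty": -0.0014,"tz": 0.0018,"ax": -0.0114,"ay": 0,"az": 0},{"fingers": 1,"tx": 0.02,"ty": -0.0014,"tz": 0.0018,"ax": -0.0114,"ay": 0,"az": 0},{"fingers": 1,"tx": 0.034,"ty": -0.0014,"tz": 0.0018,"ax": -0.0114,"ay": 0,"az": 0},{"fingers": 1,"tx": 0.044,"ty": -0.0014,"tz": 0.0018,"ax": -0.0114,"ay": 0,"az": 0},{"fingers": 1,"tx": 0.049,"ty": -0.0014,"tz": 0.0018,"ax": -0.0114,"ay": 0,"az": 0}]'

```text
time_s: 7.72
tcp_pos: [0.5469, -0.1679, 0.1431]
ee_rot: [[-0.003, 0.63, -0.776], [0.0, -0.776, -0.63], [-1.0, -0.002, 0.002]]
wrist_force: [-0.7, -0.1, -2.6]
gripper_width: 0.276
```

Request:
play_rows --commands '[{"fingers": 1,"tx": 0,"ty": 0,"tz": 0,"ax": 0,"ay": 0,"az": 0},{"fingers": 1,"tx": 0,"ty": 0,"tz": 0,"ax": 0,"ay": 0,"az": 0},{"fingers": 1,"tx": 0,"ty": 0,"tz": 0,"ax": 0,"ay": 0,"az": 0}]'

```text
time_s: 7.97
tcp_pos: [0.5483, -0.1681, 0.1455]
ee_rot: [[0.001, 0.631, -0.776], [-0.0, -0.776, -0.631], [-1.0, 0.001, -0.001]]
wrist_force: [-0.2, 0.3, -4.0]
gripper_width: 0.275
```

```bash
python3 - <<'E'
from h import *
s=stat();p=viewer.capture("side");t=viewer.capture("top")
x,y,a=.5485,-.1675,np.radians(-50.9)
zc=s["tcp_pos"][2]-.0801
it=[(rect(x,y,a,.192,.132,.05),(0,255,0)),(rect(x,y,a,.16,.1,zc+.04),(255,0,0)),(rect(x,y,a,.16,.1,zc),(255,0,0))]
A=overlay(p,it,4,None,(285,185,485,325))
B=overlay(t,it,4,None,(310,130,490,280))
save("s3",A);save("t3",B)
plan([.5478,-.168,.088],-50.9)
E
```

```text
7.9667 [ 0.5483 -0.1681  0.1455] yaw -50.87 [ -0.9  22.  -14.6   0.  -53.4 130. ] [-0.2  0.3 -4. ] 0.275
dist 0.058 deg 0.1 t [ 0.0769 -0.0005  0.0005] a [ 0.0002 -0.0002 -0.0003]
```

View pics/s3.png

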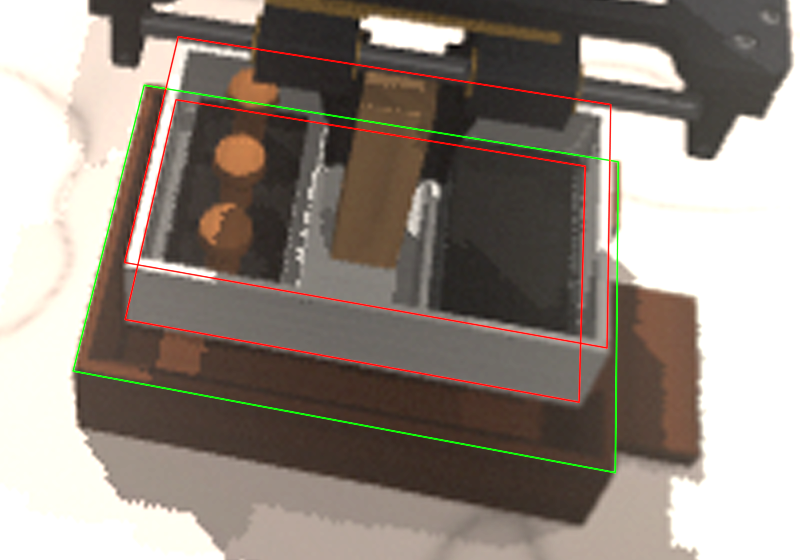

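The caddy (front bottom edge (125,320)–(580,402)) and the case both match the model to about 1 mm. Descending.

Request:
play_rows --commands '[{"fingers": 1,"tx": 0.006,"ty": 0,"tz": 0.0005,"ax": 0,"ay": 0,"az": 0},{"fingers": 1,"tx": 0.016,"ty": 0,"tz": 0.0005,"ax": 0,"ay": 0,"az": 0},{"fingers": 1,"tx": 0.026,"ty": 0,"tz": 0.0005,"ax": 0,"ay": 0,"az": 0},{"fingers": 1,"tx": 0.034,"ty": 0,"tz": 0.0005,"ax": 0,"ay": 0,"az": 0},{"fingers": 1,"tx": 0.04,"ty": 0,"tz": 0.0005,"ax": 0,"ay": 0,"az": 0}]'

```text
time_s: 8.48
tcp_pos: [0.547, -0.1682, 0.1137]
ee_rot: [[-0.002, 0.631, -0.776], [0.0, -0.776, -0.631], [-1.0, -0.001, 0.001]]
wrist_force: [-0.3, 0.9, -3.3]
gripper_width: 0.274
```

Request:
play_rows --commands '[{"fingers": 1,"tx": 0.005,"ty": 0,"tz": 0,"ax": 0,"ay": 0,"az": 0},{"fingers": 1,"tx": 0.011,"ty": 0,"tz": 0,"ax": 0,"ay": 0,"az": 0},{"fingers": 1,"tx": 0.017,"ty": 0,"tz": 0,"ax": 0,"ay": 0,"az": 0},{"fingers": 1,"tx": 0.022,"ty": 0,"tz": 0,"ax": 0,"ay": 0,"az": 0},{"fingers": 1,"tx": 0.026,"ty": 0,"tz": 0,"ax": 0,"ay": 0,"az": 0}]'

```text
time_s: 8.9
tcp_pos: [0.5475, -0.1682, 0.0952]
ee_rot: [[-0.0, 0.631, -0.776], [0.0, -0.776, -0.631], [-1.0, -0.0, 0.0]]
wrist_force: [0.4, -0.2, -3.0]
gripper_width: 0.274
```

```bash
python3 - <<'E'
from h import *
s=stat();plan([.5478,-.168,.088],-50.9)
E
```

```text
8.9 [ 0.5475 -0.1682  0.0952] yaw -50.87 [ -0.9  25.4 -17.7  -0.  -46.9 130. ] [ 0.4 -0.2 -3. ] 0.274
dist 0.007 deg 0.0 t [ 0.0096 -0.     -0.0005] a [0.0001 0.0001 0.0001]
```

Request:
play_rows --commands '[{"fingers": 1,"tx": 0.003,"ty": 0,"tz": 0,"ax": 0,"ay": 0,"az": 0},{"fingers": 1,"tx": 0.006,"ty": 0,"tz": 0,"ax": 0,"ay": 0,"az": 0},{"fingers": 1,"tx": 0.008,"ty": 0,"tz": 0,"ax": 0,"ay": 0,"az": 0},{"fingers": 1,"tx": 0.0095,"ty": 0,"tz": 0,"ax": 0,"ay": 0,"az": 0},{"fingers": 1,"tx": 0.0095,"ty": 0,"tz": 0,"ax": 0,"ay": 0,"az": 0}]'

```text
time_s: 9.32
tcp_pos: [0.5476, -0.1682, 0.0884]
ee_rot: [[-0.0, 0.631, -0.776], [0.0, -0.776, -0.631], [-1.0, -0.0, 0.0]]
wrist_force: [-0.1, 0.9, -3.3]
gripper_width: 0.271
```

Request:
play_rows --commands '[{"fingers": 1,"tx": 0.0005,"ty": 0,"tz": 0,"ax": 0,"ay": 0,"az": 0},{"fingers": 1,"tx": 0.0005,"ty": 0,"tz": 0,"ax": 0,"ay": 0,"az": 0}]'

```text
time_s: 9.48
tcp_pos: [0.5477, -0.1682, 0.0883]
ee_rot: [[0.0, 0.631, -0.776], [-0.0, -0.776, -0.631], [-1.0, 0.0, -0.0]]
wrist_force: [-0.0, 0.5, -3.6]
gripper_width: 0.274
```

```bash
python3 - <<'E'
from h import *
stat()
E
```

```text
9.4833 [ 0.5477 -0.1682  0.0883] yaw -50.87 [ -0.9  25.9 -18.1   0.  -46.  130. ] [-0.   0.5 -3.6] 0.274
```

The full weight still hangs from the gripper, so I'll ease down until contact.

Request:
play_rows --commands '[{"fingers": 1,"tx": 0.0007,"ty": 0,"tz": 0,"ax": 0,"ay": 0,"az": 0},{"fingers": 1,"tx": 0.0014,"ty": 0,"tz": 0,"ax": 0,"ay": 0,"az": 0},{"fingers": 1,"tx": 0.0014,"ty": 0,"tz": 0,"ax": 0,"ay": 0,"az": 0},{"fingers": 1,"tx": 0.0014,"ty": 0,"tz": 0,"ax": 0,"ay": 0,"az": 0}]'

```text
time_s: 9.82
tcp_pos: [0.5477, -0.1682, 0.0881]
ee_rot: [[0.001, 0.631, -0.776], [-0.0, -0.776, -0.631], [-1.0, 0.001, -0.0]]
wrist_force: [-2.7, 2.1, 5.5]
gripper_width: 0.275
```

Contact at TCP z 0.0881, the same height as at the first grasp, so it's seated. Release and withdraw.

Request:
play_rows --commands '[{"fingers": 0.3,"tx": 0,"ty": 0,"tz": 0,"ax": 0,"ay": 0,"az": 0},{"fingers": 0,"tx": 0,"ty": 0,"tz": 0,"ax": 0,"ay": 0,"az": 0},{"fingers": -1,"tx": 0,"ty": 0,"tz": 0,"ax": 0,"ay": 0,"az": 0},{"fingers": -1,"tx": 0,"ty": 0,"tz": 0,"ax": 0,"ay": 0,"az": 0},{"fingers": -1,"tx": 0,"ty": 0,"tz": 0,"ax": 0,"ay": 0,"az": 0}]'

```text
time_s: 10.23
tcp_pos: [0.5478, -0.1683, 0.0869]
ee_rot: [[0.0, 0.631, -0.776], [-0.0, -0.776, -0.631], [-1.0, 0.0, -0.0]]
wrist_force: [-1.0, -0.0, -0.7]
gripper_width: 0.567
```

Request:
play_rows --commands '[{"fingers": -1,"tx": 0,"ty": 0,"tz": 0,"ax": 0,"ay": 0,"az": 0},{"fingers": -1,"tx": 0,"ty": 0,"tz": 0,"ax": 0,"ay": 0,"az": 0},{"fingers": -1,"tx": -0.01,"ty": 0,"tz": 0,"ax": 0,"ay": 0,"az": 0},{"fingers": -1,"tx": -0.025,"ty": 0,"tz": 0,"ax": 0,"ay": 0,"az": 0},{"fingers": -1,"tx": -0.045,"ty": 0,"tz": 0,"ax": 0,"ay": 0,"az": 0}]'

```text
time_s: 10.65
tcp_pos: [0.547, -0.1682, 0.1207]
ee_rot: [[-0.002, 0.631, -0.776], [0.0, -0.776, -0.631], [-1.0, -0.002, 0.002]]
wrist_force: [0.1, -1.0, 0.6]
gripper_width: 0.939
```

Request:
play_rows --commands '[{"fingers": -1,"tx": -0.03,"ty": 0,"tz": 0,"ax": 0,"ay": 0,"az": 0},{"fingers": -1,"tx": -0.065,"ty": 0,"tz": 0,"ax": 0,"ay": 0,"az": 0},{"fingers": -1,"tx": -0.105,"ty": 0,"tz": 0,"ax": 0,"ay": 0,"az": 0},{"fingers": -1,"tx": -0.135,"ty": 0,"tz": 0,"ax": 0,"ay": 0,"az": 0},{"fingers": -1,"tx": -0.15,"ty": 0,"tz": 0,"ax": 0,"ay": 0,"az": 0}]'

```text
time_s: 11.07
tcp_pos: [0.549, -0.1686, 0.2379]
ee_rot: [[0.007, 0.631, -0.775], [-0.001, -0.775, -0.631], [-1.0, 0.005, -0.004]]
wrist_force: [0.2, -0.3, -0.3]
gripper_width: 0.999
```

Request:
play_rows --commands '[{"fingers": -1,"tx": 0,"ty": 0,"tz": 0,"ax": 0,"ay": 0,"az": 0},{"fingers": -1,"tx": 0,"ty": 0,"tz": 0,"ax": 0,"ay": 0,"az": 0},{"fingers": -1,"tx": 0,"ty": 0,"tz": 0,"ax": 0,"ay": 0,"az": 0}]'

```text
time_s: 11.32
tcp_pos: [0.5468, -0.1681, 0.2322]
ee_rot: [[-0.002, 0.631, -0.776], [0.001, -0.776, -0.631], [-1.0, -0.002, 0.001]]
wrist_force: [0.5, 1.3, -0.6]
gripper_width: 1.004
```

```bash
python3 - <<'E'
from h import *
s=stat();p=viewer.capture("side")
x,y,a=.5485,-.1675,np.radians(-50.9)
it=[(rect(x,y,a,.192,.132,.05),(0,255,0)),(rect(x,y,a,.16,.1,.048),(255,0,0)),(rect(x,y,a,.024,.024,.108),(255,255,0))]
save("s4",overlay(p,it,3,None,(200,80,465,279+40)))
E
```

```text
11.3167 [ 0.5468 -0.1681  0.2322] yaw -50.89 [ -0.9  17.4  -7.9  -0.  -64.9 130. ] [ 0.5  1.3 -0.6] 1.004
```

View pics/s4.png

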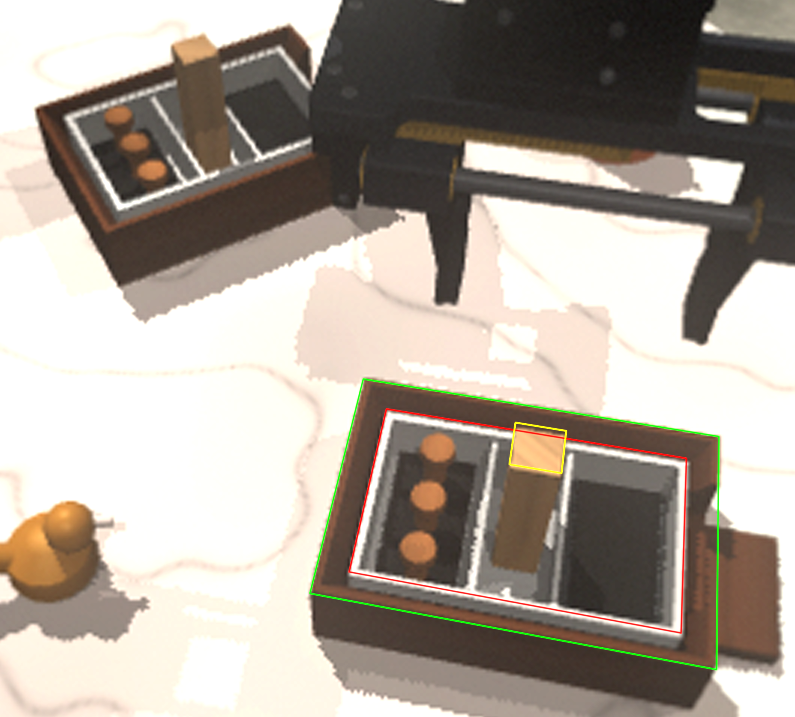

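The image shows the caddy seated level in its case and matching the home outline. Its ink pad (620,550) is at the ledge end, the other caddy is untouched, and the gripper is clear. Handing in.

```bash
python3 -c "
from h import *
print(job.finish_job())"
```

```text
the job is handed in; nothing more can be done
None
```

I lifted the wrong-way-round caddy by its post, turned it half a turn and lowered it into the same case, with the ink pad now at the ledge end. The arm used about 11.4 of the 38 s, and the job is handed in; it reported no verdict.

- **Seating:** contact came at TCP height 0.0881 m, the same as at the first grasp, so it is fully home. The upward force at contact was about 5.5 N; I then released and withdrew to a TCP height of about 0.23 m.
- **Final side picture:** the caddy's rim and post lie on the modelled home outline to about 1–2 mm, level and upright. The other caddy showed no change and the gripper touched nothing.
- **Disagreements:** the first pose estimate was off by 1–2° and about 2 mm, and the wrist camera corrected it. The case's angle, as fitted from the pictures, is uncertain by a few tenths of a degree. No check failed.

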